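# Bring the hemmed-in reagent bottle to the balance

### The job

The small red-capped bottle stands at the back of the blue bottle caddy, shut in by two tall bottles. First clear both tall bottles out of the way onto the shallow steel tray, then stand the small bottle in the middle of the balance pan while they wait there, and after that put each tall bottle back in the caddy on the very pad it came from. Keep the bottles upright and leave the other things on the bench alone.

Things in the scene. Friction and masses are not known exactly. Their poses are not given: they have to be found in the camera images.
- caddy: blue bottle caddy, fixed, 150 (x) x 196 (y) mm. Origin: centre of underside. Floor 8 mm above bench; rim 14 mm high at front (-x) and sides, 45 at back (+x). Flat black pads mark the places (caddy frame): two 68 mm pads at x -25, y +55 and -55 mm for the tall bottles, one 44 mm pad at x +30, y 0 for the small one. Each holds a bottle within 3 mm of its centre; which tall one is where varies
- tray: shallow rectangular steel tray with grey lining, fixed, empty, 130 (x) x 220 (y) mm, rim 14 mm high and 4 mm thick. Origin: centre of its underside, on the bench; inner floor 4 to 5 mm above. Both tall bottles fit side by side, e.g. at y = +55 and -55 mm of its frame
- balance: white bench balance, fixed, 155 (x) x 135 (y) mm, with a display at its front (-x); round steel pan of 104 mm diameter. Origin: centre of its underside
- pan (a point): centre of the top face of the balance pan, 35 mm above the bench, 18 mm behind (+x of) the balance's origin
- blue_cap_bottle: tall white bottle with blue screw cap, loose, 0.14 kg (may vary by a third), body 54 mm in diameter up to about 75 mm high, then a shoulder, cap 30 mm in diameter from 88 to 106 mm. Origin: centre of its underside; z up its axis
- black_cap_bottle: tall amber bottle with black screw cap, loose, 0.19 kg (may vary by a third), body 58 mm in diameter up to about 80 mm high, then a shoulder, cap 31 mm in diameter from 98 to 116 mm. Origin: centre of its underside; z up its axis
- red_cap_bottle: small white bottle with red screw cap and red label, loose, 0.04 kg (may vary by a third), body 34 mm in diameter, 62 mm high with its cap (22 mm in diameter). Origin: centre of its underside; z up its axis. The bottle to fetch
- spare_bottle: bystander, to be left alone: small amber bottle with white screw cap, loose, 34 mm in diameter, 60 mm high, on the bench near the front edge. Origin: centre of its underside
- swab_tub: bystander, to be left alone: clear round tub of cotton buds, loose, 77 mm in diameter, 80 mm high, towards the back of the bench. Origin: centre of its underside
Things that resemble listed ones, but are neither listed nor needed, are in the scene too. What is shaped like the blue_cap_bottle but pink or turquoise is not meant.

How it is judged (in metres and radians):
On the way, in this order (a step that is already met when the one before it is completed fails the run):
1. both tall bottles stand released on the steel tray, the small one still in its place (x of blue_cap_bottle in the frame of tray between -0.06 and 0.06 m and y of blue_cap_bottle in the frame of tray between -0.105 and 0.105 m and z of each of blue_cap_bottle, black_cap_bottle in the frame of tray below 0.013 m and angle between each of blue_cap_bottle, black_cap_bottle's own z axis and vertical below 0.15 rad and x of black_cap_bottle in the frame of tray between -0.06 and 0.06 m and y of black_cap_bottle in the frame of tray between -0.105 and 0.105 m and linear speed of each of blue_cap_bottle, black_cap_bottle below 0.03 m/s and contact force between the fingers and blue_cap_bottle below 0.1 N and contact force between the fingers and black_cap_bottle below 0.1 N and distance of red_cap_bottle from where it was at the start of the episode below 0.03 m), for 0.2 s.
2. the small bottle stands released in the middle of the balance pan while both tall bottles wait on the tray (horizontal distance between red_cap_bottle and pan below 0.02 m and z of red_cap_bottle in the frame of pan between -0.005 and 0.008 m and angle between each of red_cap_bottle, blue_cap_bottle, black_cap_bottle's own z axis and vertical below 0.15 rad and linear speed of red_cap_bottle below 0.03 m/s and contact force between the fingers and red_cap_bottle below 0.1 N and x of blue_cap_bottle in the frame of tray between -0.06 and 0.06 m and y of blue_cap_bottle in the frame of tray between -0.105 and 0.105 m and z of each of blue_cap_bottle, black_cap_bottle in the frame of tray below 0.013 m and x of black_cap_bottle in the frame of tray between -0.06 and 0.06 m and y of black_cap_bottle in the frame of tray between -0.105 and 0.105 m), for 0.2 s.
At the end, for the whole second after the job is handed in: The small red-capped bottle stands upright on the balance pan within 20 mm of its centre, and each tall bottle stands upright in the caddy within 15 mm of where it stood at the start; all released and at rest (horizontal distance between red_cap_bottle and pan below 0.02 m and z of red_cap_bottle in the frame of pan between -0.005 and 0.008 m and angle between each of red_cap_bottle, blue_cap_bottle, black_cap_bottle's own z axis and vertical below 0.15 rad and linear speed of each of red_cap_bottle, blue_cap_bottle, black_cap_bottle below 0.03 m/s and contact force between the fingers and red_cap_bottle below 0.1 N and distance of each of blue_cap_bottle, black_cap_bottle from where it was at the start of the episode below 0.015 m and contact force between the fingers and blue_cap_bottle below 0.1 N and contact force between the fingers and black_cap_bottle below 0.1 N); the robot touches nothing.
It fails at once if a bottle is tipped (over 30 degrees) (angle between any of blue_cap_bottle, black_cap_bottle, red_cap_bottle's own z axis and vertical above 0.52 rad).
It fails at once if the spare bottle or the swab tub is moved by more than 20 mm (distance of any of spare_bottle, swab_tub from where it was at the start of the episode above 0.02 m).
It also fails if it takes over 138 s, if anything falls off the work surface, if the arm or the gripper's body presses on something with over 40 N, if the wrist force passes 120 N, or if a joint passes its speed limit or range.

### The arm

A 7-joint arm with a two-finger parallel gripper is mounted at the origin on a cart in front of the work surface, level with it; the furniture and walls round the work are solid. World frame = base frame: x ahead of the robot, y to its left, z up, the work surface at z = 0. Lengths are in m, angles in degrees, forces in N, time in s.
With the tool pointing down it reaches from about 0.4 to 0.925 m from the base axis. Payload 4.1 kg.
Tool frame: the origin (TCP) lies midway between the tips of the shut fingers; the grasp point (between the pads) lies 19 mm behind it (tcp_to_grasp is the distance from the TCP to the grasp point, in m); y points along the fingers, z is the direction in which the jaws open and shut, and the axes are right-handed (so a half turn about y gives the same grasp; the last joint's range is limited). The gripper opens to 85 mm and grips with 20 to 120 N. Pads are 22 mm wide; open, the fingers measure 114 mm over their backs; the gripper's body (76 mm by 85 mm) begins 54 mm behind the grasp point. The pads swing forward as they close: fully open they stand 13 mm farther back than shut.
Start: joints at [-79.985, 22.827, 2.584, 88.041, -1.071, 69.15, -2.905], TCP at [0.176, 0.626, 0.231] pointing down, gripper open.
Joint ranges: [-161.44, 161.44], [-28.35, 127.94], [-78.24, 83.42], [0, 140.83], [-78.03, 258.03], [13.02, 114.36], [-168.23, 168.23]. Speed limits (degrees/s): [147.25, 147.25, 180, 180, 180, 180, 180].

### API

Orientations are given as a 3x3 rotation matrix whose columns are the frame's x, y, z axes.
In Python, from rig import * gives the robot as it stands. The module is installed in compiled form; this text tells all that it offers.
- The arm moves only by the tool step_arm, never from a script. Its argument "series" is a list that holds one entry, the list of rows, each a list of 5 numbers: the finger opening in cm, from 0 to 8.54, then the shift along the tool's x, y, z in cm, then the turn about the tool's y in rad. In form: [[[gripper, x, y, z, turn], ...]]. A call has 1 to 8 rows; each row shifts and turns the commanded pose from where the row before left it, along the tool's axes as they then stand; what a row does not reach is not made up. A row lasts 1/10 s, in which the tool goes at most 50 mm and 8.59 degrees, less where a joint would pass 70% of its speed; a pose out of reach is approached as far as the arm can. A call with a gripper value outside its range is refused whole. The fingers move at their own pace and stop on an object; the grip force is fixed at half the most. Time passes only in rows, so rows that do not move let the fingers close. It gives the time, the measured TCP pose, the force and the opening at its end, in the units of the state.
- read_state(): the state, without advancing time (a new reading comes with each control period).
- get_image(name): name is "side" or "top" or "wrist"; returns a dict with "image" (420x560x3 uint8, red, green, blue), "z_map" (420x560 float32, m along the optical axis (not along the pixel's ray), 0 where there is no reading), "vfov" (degrees; the focal length in pixels is half the picture's height over the tangent of half this angle, whatever the lens; pixels are square), "cx", "cy" (the principal point, pixels), "k1" (the pictures are not rectified: a ray, as slopes to the right and down, at radius r is drawn at 1 + k1 r^2 times it, then the intrinsics apply), "extrinsics" (4x4, takes a point from camera to world coordinates); the wrist camera has in their place "tool_from_camera" (4x4, takes a point from camera to tool coordinates, whose origin is the TCP and whose axes are the tool frame's). Camera axes: x right, y up, looking along -z (the intrinsics and any distortion apply to the point x, -y, -z); pixel columns grow to the right and rows downward; lengths in m; the calibration is good to about 2 mm. A picture is of the moment at which its call begins: read the wrist's pose just before it.
- sign_off(): hands the job in, once; it reports no verdict.
The state is a dict: "time_s": time; "q": joint angles; "dq": joint speeds; "joint_torque": joint torques, N m; "tool_pos": TCP position; "orientation": TCP orientation; "contact_force": force on the tool from outside, world axes, zero at the start; "moment": the same for the moment, N m; "gripper_width": finger opening in m.
Only numpy, scipy, OpenCV 4.12 (cv2) and the standard library are available. Lean on these libraries where they do the work, as an engineer would, in place of code of your own. Each camera call takes 0.05 s, during which the arm holds its last target. There are 200 camera calls.

## Working session

There is one attempt and no reset: what is moved stays moved. The work goes in short steps, Python scripts to look and compute and a tool call to move; the robot and the scene stay as the last step left them, time stands still between calls to the robot, and variables do not carry over. Pictures are saved under pics/ and viewed, about 12 in all and at most 16, crops included, and the job is handed in when it is done.

Besides the shell and the picture viewer there is one more tool, called after "Request:" by a JSON object that holds its "fn" and its "kwargs", one argument or row to a line. step_arm: Moves the arm, as the interface text tells. Its arguments: {"type":"object","properties":{"series":{"type":"array","items":{"type":"array","items":{"type":"array","items":{"type":"number"}}}}},"required":["series"]}

```bash
mkdir -p pics; cat > h.py <<'E'
from rig import *
import numpy as np, cv2
def cloud(d, T):
    h,w=d["z_map"].shape; f=h/2/np.tan(np.radians(d["vfov"])/2)
    u,v=np.meshgrid(np.arange(w),np.arange(h))
    K=np.array([[f,0,d["cx"]],[0,f,d["cy"]],[0,0,1.]])
    p=cv2.undistortPoints(np.stack([u,v],-1).reshape(-1,1,2).astype(np.float64),K,np.array([d["k1"],0,0,0.])).reshape(h,w,2)
    z=d["z_map"]; P=np.stack([p[...,0]*z,-p[...,1]*z,-z,np.ones_like(z)],-1)@T.T
    P=P[...,:3]; P[z==0]=np.nan
    return P
def wristT(d,s):
    T=np.eye(4);T[:3,:3]=s["orientation"];T[:3,3]=s["tool_pos"];return T@d["tool_from_camera"]
def save(n,im): cv2.imwrite("pics/"+n,im[...,::-1])
E
python3 - <<'E'
from h import *
s=read_state();print({k:np.round(v,3).tolist() for k,v in s.items()})
ims=[]
for n in("top","side"):
    d=get_image(n);P=cloud(d,np.array(d["extrinsics"]));np.savez(n+".npz",P=P,im=d["image"]);save(n+"0.png",d["image"])
    print(n,np.round(np.array(d["extrinsics"]),3).tolist(),d["vfov"])
E
```

```text
{'time_s': 0.0, 'q': [-79.984, 22.872, 2.578, 88.114, -1.07, 69.151, -2.905], 'dq': [-0.04, 0.044, 0.02, 0.152, 0.061, 0.144, 0.043], 'joint_torque': [0.0, -47.512, 1.365, -25.423, 0.011, 0.009, 0.0], 'tool_pos': [0.176, 0.625, 0.23], 'orientation': [[0.963, -0.0, 0.27], [-0.27, -0.002, 0.963], [0.0, -1.0, -0.002]], 'contact_force': [-0.481, -0.304, 0.979], 'moment': [0.03, -0.045, -0.03], 'gripper_width': 0.086}
top [[0.01, 0.984, -0.179, 0.317], [-1.0, 0.01, -0.005, -0.139], [-0.003, 0.179, 0.984, 1.435], [0.0, 0.0, 0.0, 1.0]] 48.46906330796533
side [[-0.976, 0.123, -0.178, 0.346], [-0.216, -0.512, 0.831, 0.834], [0.011, 0.85, 0.527, 0.691], [0.0, 0.0, 0.0, 1.0]] 52.12815370379509
```

View pics/top0.png

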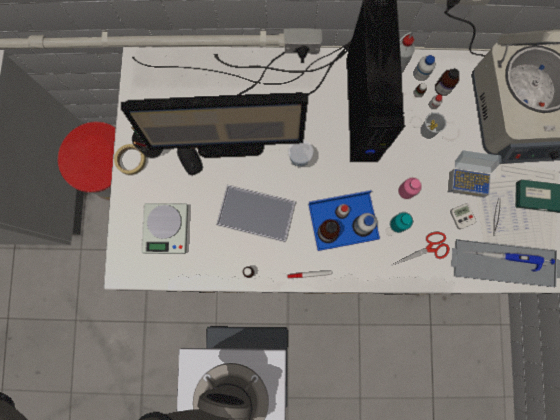

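View pics/side0.png

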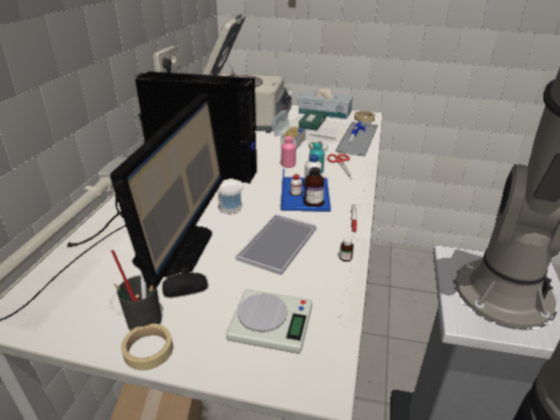

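Top view: the caddy is at (344,220), with the amber black-cap bottle at (330,230), the white blue-cap bottle at (367,224) and the red-cap bottle at (343,210). The tray is at (257,213) and the balance pan at (165,222). Similar bottles (blue cap at (427,66), red caps at (407,45) and (436,100), pink at (410,187), turquoise at (402,222)) all stand outside the caddy, so they are not meant. Next I measure.

```bash
python3 - <<'E'
from h import *
z=np.load("top.npz");P=z["P"];im=z["im"].astype(int)
def pt(u,v,r=1): return np.round(np.nanmedian(P[v-r:v+r+1,u-r:u+r+1].reshape(-1,3),0),3)
for n,u,v in[("black",330,229),("blue",369,220),("red",343,210),("pan",165,222),("tray",257,213),("bench",290,240),("pink",410,186),("turq",402,221),("tub",302,154),("spare",249,271)]:print(n,pt(u,v))
R,G,B=im[...,0],im[...,1],im[...,2]
hsv=cv2.cvtColor(z["im"],cv2.COLOR_RGB2HSV)
def rect(m,n):
    m=m&np.isfinite(P[...,0]);q=P[m][:,:2].astype(np.float32)
    c,s,a=cv2.minAreaRect(q);print(n,m.sum(),np.round(c,4),np.round(s,4),round(a,1),"mean z",P[m][:,2].mean().round(4))
W=np.zeros(R.shape,bool);W[185:255,300:388]=1
rect(W&(hsv[...,1]>150)&(hsv[...,0]>100)&(hsv[...,0]<125)&(P[...,2]<.03)&(P[...,2]>.002),"caddy")
W[:]=0;W[180:245,212:300]=1
rect(W&(R<185)&(P[...,2]<.03),"tray")
W[:]=0;W[195:260,138:192]=1
rect(W&(P[...,2]>.012),"balance")
W[:]=0;W[200:245,143:186]=1
m=W&(P[...,2]>.032);rect(m,"pan")
# bottle tops
W[:]=0;W[185:255,300:388]=1
for n,lo,hi in[("tops>.095",.095,.14),("mid .055-.08",.060,.078)]:
    m=(W&(P[...,2]>lo)&(P[...,2]<hi)).astype(np.uint8);k,l=cv2.connectedComponents(m)
    for i in range(1,k):
        q=P[l==i];
        if len(q)>6:print(n,len(q),np.round((q.min(0)+q.max(0))/2,4),np.round(q.max(0)-q.min(0),4))
# everything tall in workspace
for r in range(0,0):pass
crop=cv2.resize(z["im"][175:260,130:430],None,fx=2.66,fy=2.66,interpolation=cv2.INTER_CUBIC)
crop2=cv2.resize(z["im"][180:260,295:425],(780,480),interpolation=cv2.INTER_CUBIC);save("crop0.png",crop2)
E
```

```text
black [ 0.498 -0.282  0.124]
blue [ 0.526 -0.396  0.113]
red [ 0.563 -0.327  0.069]
pan [0.526 0.209 0.035]
tray [ 0.562 -0.069  0.004]
bench [ 0.479 -0.172  0.004]
pink [ 0.633 -0.525  0.089]
turq [ 0.527 -0.495  0.098]
tub [ 0.73  -0.204  0.082]
spare [ 0.38  -0.051  0.06 ]
caddy 1867 [ 0.5384 -0.3362] [0.1465 0.1919] 11.1 mean z 0.0097
tray 3178 [ 0.5726 -0.0674] [0.2326 0.1578] 76.0 mean z 0.0059
balance 2225 [0.5108 0.2153] [0.1559 0.1379] 0.2 mean z 0.0295
pan 808 [0.5199 0.2152] [0.1205 0.1049] 1.7 mean z 0.0362
tops>.095 113 [ 0.5259 -0.3947  0.1083] [0.0351 0.0379 0.0261]
tops>.095 225 [ 0.5053 -0.288   0.1126] [0.0499 0.0468 0.0351]
mid .055-.08 47 [ 0.5695 -0.3309  0.0686] [0.0229 0.0234 0.0158]
mid .055-.08 23 [ 0.5208 -0.3856  0.0688] [0.0414 0.0334 0.0168]
mid .055-.08 21 [ 0.4949 -0.2748  0.0688] [0.0378 0.0338 0.0171]
```

View pics/crop0.png

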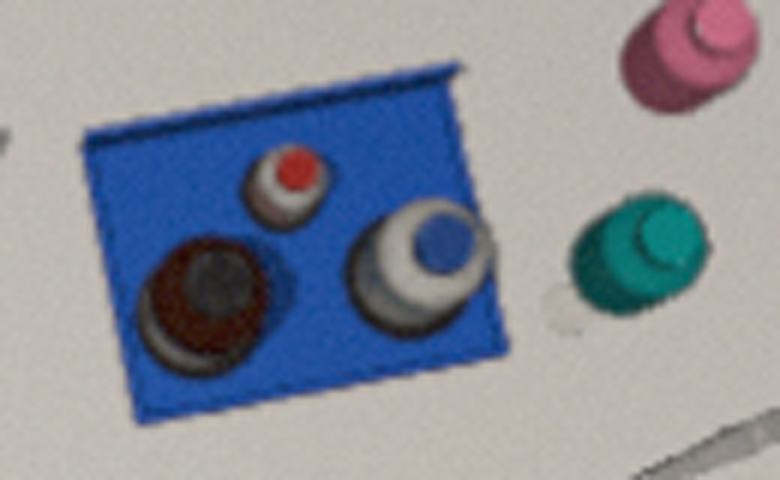

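Only the caddy bottles fit: the crop shows black cap at left-front (205,300), blue cap at right-front (425,265) and red at the back (290,185). They match the pads of a caddy at about (0.538, -0.336) with yaw +11°. I'll align the jaws with caddy y, which puts tool x on caddy x and tool z on caddy y, and move over.

Request:
{"fn": "step_arm", "kwargs": {
  "series": [
    [[8.5,0,0,0,-0.118],[8.5,0,0,0,-0.118],[8.5,0,0,0,-0.118],[8.5,0,0,0,-0.117],[8.5,1.7,0,-3.1,0],[8.5,1.7,0,-3.1,0],[8.5,1.7,0,-3.1,0],[8.5,1.7,0,-3.1,0]]
  ]
}}

```text
time_s: 0.9
tool_pos: [0.2674, 0.5161, 0.2308]
orientation: [[0.981, -0.0, -0.196], [0.196, -0.001, 0.981], [-0.0, -1.0, -0.001]]
contact_force: [0.8, -0.3, -0.4]
gripper_width: 0.085
```

Request:
{"fn": "step_arm", "kwargs": {
  "series": [
    [[8.5,1.7,0,-3.1,0],[8.5,1.7,0,-3.1,0],[8.5,1.7,0,-3.1,0],[8.5,1.7,0,-3.1,0],[8.5,1.7,0,-3.1,0],[8.5,1.7,0,-3.1,0],[8.5,1.7,0,-3.1,0],[8.5,1.7,0,-3.1,0]]
  ]
}}

```text
time_s: 1.7
tool_pos: [0.4492, 0.2996, 0.231]
orientation: [[0.981, -0.001, -0.196], [0.196, -0.0, 0.981], [-0.001, -1.0, -0.0]]
contact_force: [-0.2, 0.1, -0.1]
gripper_width: 0.0845
```

```bash
cat >> h.py <<'E'
def wshot(n):
    s=read_state();d=get_image("wrist");P=cloud(d,wristT(d,s));np.savez(n+".npz",P=P,im=d["image"]);save(n+".png",d["image"]);return d["image"],P
E
python3 - <<'E'
from h import *
im,P=wshot("w1");print(np.nanmin(P.reshape(-1,3),0),np.nanmax(P.reshape(-1,3),0))
m=(P[...,2]>.032)&(P[...,2]<.04);q=P[m];print(m.sum(),q.min(0) if m.sum() else 0,q.max(0) if m.sum() else 0)
E
```

```text
[-0.09095155 -0.40570043 -0.76889958] [1.14319301 1.28833164 0.32064394]
7771 [0.4770774  0.16347667 0.03207257] [0.75016557 0.26722591 0.03836327]
```

Request:
{"fn": "step_arm", "kwargs": {
  "series": [
    [[8.5,0.3,0,-4.5,0],[8.5,0.3,0,-4.5,0],[8.5,0.3,0,-4.5,0],[8.5,0.3,0,-4.5,0],[8.5,0.3,0,-4.5,0],[8.5,0.3,0,-4.5,0],[8.5,0.3,0,-4.5,0],[8.5,0.3,0,-4.5,0]]
  ]
}}

```text
time_s: 2.55
tool_pos: [0.5427, -0.0488, 0.2311]
orientation: [[0.981, -0.0, -0.196], [0.196, 0.0, 0.981], [-0.0, -1.0, 0.0]]
contact_force: [0.5, 0.7, 0.7]
gripper_width: 0.0847
```

```bash
python3 - <<'E'
from h import *
im,P=wshot("w2");print(read_state()["tool_pos"],np.nanmin(P.reshape(-1,3),0),np.nanmax(P.reshape(-1,3),0))
a=np.load("w1.npz")["im"];save("w12.png",cv2.resize(np.hstack([a,im]),(800,300)))
E
```

```text
[ 0.54373502 -0.05901985  0.23155841] [ 0.00288646 -0.36296881 -0.76510727] [0.86227636 0.70294957 0.32035653]
```

View pics/w12.png

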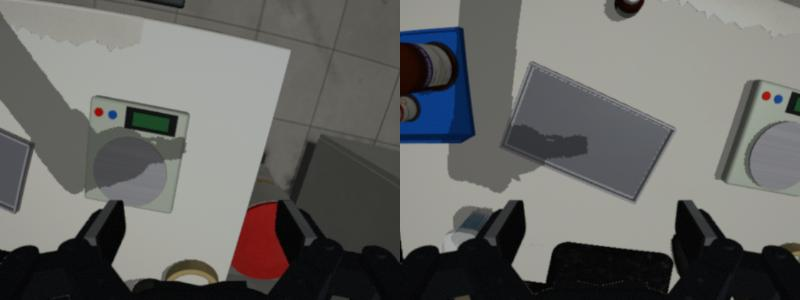

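Left, from near the balance: pan centre at (130,170) of the composite, and the balance looks aligned with the bench axes. Right: tray corners at about (530,62), (675,128), (635,200), (502,147) of the composite, tray empty.

```bash
python3 - <<'E'
from h import *
P=np.load("w2.npz")["P"]
c=[]
for u,v in[(182,87),(385,179),(329,280),(143,206)]:
    p=np.nanmedian(P[v-3:v+4,u-3:u+4].reshape(-1,3),0);c.append(p);print(p.round(3))
c=np.array(c)
print("tray corners centre",c.mean(0).round(4),np.degrees(np.arctan2(*(c[1]-c[0])[[0,1]])))
m=np.zeros(P.shape[:2],np.uint8);m[(P[...,2]>.009)&(P[...,2]<.03)]=1
reg=np.zeros_like(m);cv2.fillPoly(reg,[np.array([(165,70),(405,175),(335,298),(125,210)])],1)
q=P[(m&reg)>0];print("rim",len(q),[np.round(x,4) for x in cv2.minAreaRect(q[:,:2].astype(np.float32))])
for n in("w1","w2"):
    P=np.load(n+".npz")["P"]
    m=(P[...,2]>.031)&(P[...,2]<.045)&(P[...,0]>.44)&(P[...,0]<.6)&(P[...,1]<.3)&(P[...,1]>.12)
    k,l,st,_=cv2.connectedComponentsWithStats(m.astype(np.uint8));i=1+st[1:,4].argmax()
    print(n,"pan",cv2.minEnclosingCircle(P[l==i][:,:2].astype(np.float32)),P[l==i].mean(0))
P=np.load("w2.npz")["P"]; 
E
```

```text
[ 0.476 -0.158  0.001]
[0.525 0.056 0.001]
[0.645 0.026 0.013]
[ 0.6   -0.181  0.013]
tray corners centre [ 0.5616 -0.0642  0.0072] 12.902730809043335
rim 3222 [array([ 0.563 , -0.0647]), array([0.2207, 0.1311]), np.float64(76.4827)]
w1 pan ((0.5290591716766357, 0.21527153253555298), 0.05243890732526779) [0.5262109  0.21557838 0.03545585]
w2 pan ((0.5297736525535583, 0.21391822397708893), 0.052807606756687164) [0.5309695  0.2047904  0.03549634]
```

Request:
{"fn": "step_arm", "kwargs": {
  "series": [
    [[8.5,-1.4,0,-3.6,0],[8.5,-1.4,0,-3.6,0],[8.5,-1.4,0,-3.6,0],[8.5,-1.4,0,-3.6,0],[8.5,-1.4,0,-3.6,0],[8.5,-1.4,0,-3.6,0],[8.5,0,0,0,0]]
  ]
}}

```text
time_s: 3.3
tool_pos: [0.4997, -0.282, 0.2313]
orientation: [[0.982, -0.001, -0.186], [0.186, -0.004, 0.982], [-0.002, -1.0, -0.004]]
contact_force: [-0.9, -0.8, 0.4]
gripper_width: 0.0847
```

```bash
python3 - <<'E'
from h import *
im,P=wshot("w3");print(np.round(read_state()["tool_pos"],4))
Z=P[...,2]
for n,(x,y),lo,hi in[("blackcap",(.503,-.287),.117,.14),("bluecap",(.524,-.395),.105,.13),("redcap",(.567,-.33),.055,.085)]:
    m=(np.hypot(P[...,0]-x,P[...,1]-y)<.03)&(Z>lo)&(Z<hi);q=P[m]
    if m.sum()>5:
        z=np.median(q[:,2]);q=q[abs(q[:,2]-z)<.004];print(n,len(q),z.round(4),cv2.minEnclosingCircle(q[:,:2].astype(np.float32)),q.mean(0).round(4))
E
```

```text
[ 0.5011 -0.2785  0.231 ]
blackcap 1389 0.1239 ((0.5047720670700073, -0.2855651378631592), 0.015691030770540237) [ 0.5042 -0.2857  0.1238]
bluecap 1141 0.1138 ((0.5263702273368835, -0.3956048786640167), 0.015266061760485172) [ 0.5254 -0.3948  0.1137]
redcap 443 0.0695 ((0.569259762763977, -0.33115020394325256), 0.011251394636929035) [ 0.5681 -0.3309  0.0703]
```

View pics/w3.png

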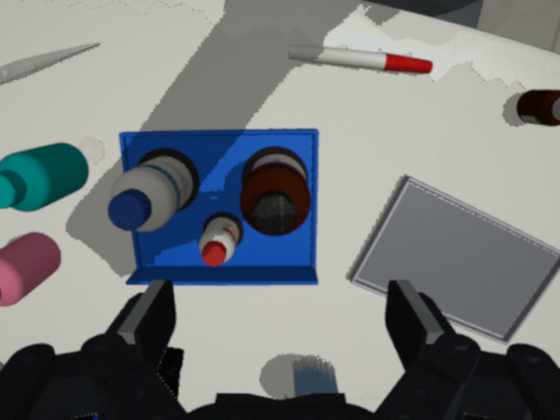

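The wrist view shows the caddy at (220,205) with blue at left (130,210), black at right (275,210) and red at (213,250). Cap tops fit cleanly: black (0.5045,-0.2856), blue (0.526,-0.395), red (0.569,-0.331). I'll grasp black.

Request:
{"fn": "step_arm", "kwargs": {
  "series": [
    [[8.5,0.2,2.0,-0.8,0],[8.5,0,3.5,0,0],[8.5,0,3.5,0,0],[8.5,0,3.5,0,0],[8.5,0,2.5,0,0],[8.5,0,1.5,0,0],[8.5,0,1,0,0],[8.5,0,0,0,0]]
  ]
}}

```text
time_s: 4.15
tool_pos: [0.5062, -0.282, 0.0555]
orientation: [[0.98, -0.001, -0.197], [0.197, 0.001, 0.98], [-0.001, -1.0, 0.001]]
contact_force: [0.3, -0.1, 0.3]
gripper_width: 0.0853
```

Request:
{"fn": "step_arm", "kwargs": {
  "series": [
    [[4,0,0,0,0],[4,0,0,0,0],[4,0,0,0,0],[4,0,0,0,0],[4,0,0,0,0],[4,0,0,0,0],[4,0,0,0,0],[4,0,0,0,0]]
  ]
}}

```text
time_s: 4.95
tool_pos: [0.5076, -0.2841, 0.0582]
orientation: [[0.981, 0.003, -0.196], [0.196, -0.001, 0.981], [0.003, -1.0, -0.002]]
contact_force: [0.8, -0.4, 7.1]
gripper_width: 0.0561
```

Request:
{"fn": "step_arm", "kwargs": {
  "series": [
    [[4,0,-0.5,0,0],[4,0,-1.5,0,0],[4,0,-2.5,0,0],[4,0,-2.5,0,0],[4,0,-2,0,0],[4,0,-1,0,0],[4,0,0,0,0]]
  ]
}}

```text
time_s: 5.65
tool_pos: [0.5071, -0.2834, 0.158]
orientation: [[0.981, 0.003, -0.196], [0.196, -0.001, 0.981], [0.003, -1.0, -0.001]]
contact_force: [0.1, -0.1, -3.0]
gripper_width: 0.0561
```

```bash
python3 - <<'E'
from h import *
s=read_state();print(np.round(s["tool_pos"],4),s["contact_force"],s["gripper_width"])
d=get_image("side");save("s1.png",cv2.resize(d["image"][130:300,210:400],None,fx=3,fy=3))
E
```

```text
[ 0.5071 -0.2834  0.158 ] [ 0.11054414 -0.1193862  -2.96301658] 0.056071382028471825
```

View pics/s1.png

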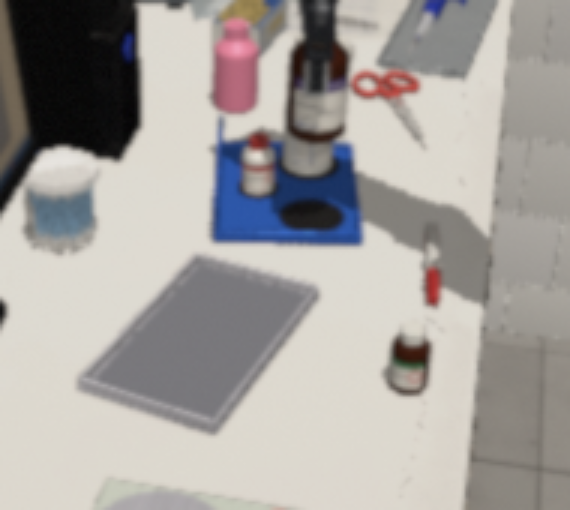

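Request:
{"fn": "step_arm", "kwargs": {
  "series": [
    [[4,0.6,0,1.2,0],[4,1.2,0,2.4,0],[4,1.3,0,2.8,0],[4,1.3,0,2.8,0],[4,1.3,0,2.8,0],[4,1.3,0,2.8,0],[4,1.3,0,2.8,0],[4,1.3,0,2.8,0]]
  ]
}}

```text
time_s: 6.5
tool_pos: [0.5595, -0.0614, 0.1548]
orientation: [[0.98, -0.003, -0.197], [0.197, 0.001, 0.98], [-0.003, -1.0, 0.001]]
contact_force: [-0.1, 0.4, -2.1]
gripper_width: 0.0563
```

Request:
{"fn": "step_arm", "kwargs": {
  "series": [
    [[4,1.2,0,2.5,0],[4,0.7,0,1.7,0],[4,0.5,0,0.8,0],[4,0,2,0,0],[4,0,2.5,0,0],[4,0,2.0,0,0],[4,0,1,0,0],[4,0,0,0,0]]
  ]
}}

```text
time_s: 7.3
tool_pos: [0.5725, -0.0107, 0.0795]
orientation: [[0.981, -0.004, -0.195], [0.195, -0.001, 0.981], [-0.004, -1.0, 0.0]]
contact_force: [-0.1, 0.8, -2.0]
gripper_width: 0.0556
```

Request:
{"fn": "step_arm", "kwargs": {
  "series": [
    [[4,0,0.8,0,0],[4,0,0.6,0,0],[4,0,0.4,0,0],[4,0,0.2,0,0],[4,0,0.2,0,0],[4,0,0,0,0]]
  ]
}}

```text
time_s: 7.9
tool_pos: [0.5741, -0.0104, 0.0592]
orientation: [[0.981, -0.0, -0.196], [0.196, 0.0, 0.981], [0.0, -1.0, 0.0]]
contact_force: [-0.6, 0.4, -2.1]
gripper_width: 0.0563
```

Request:
{"fn": "step_arm", "kwargs": {
  "series": [
    [[4,0,0.15,0,0],[4,0,0.15,0,0],[4,0,0.1,0,0],[4,0,0,0,0],[4,0,0,0,0]]
  ]
}}

```text
time_s: 8.4
tool_pos: [0.5742, -0.0104, 0.0553]
orientation: [[0.981, 0.0, -0.196], [0.196, 0.0, 0.981], [0.0, -1.0, 0.0]]
contact_force: [0.1, 0.7, -1.2]
gripper_width: 0.0557
```

Request:
{"fn": "step_arm", "kwargs": {
  "series": [
    [[4,0,0.15,0,0],[4,0,0,0,0]]
  ]
}}

```text
time_s: 8.6
tool_pos: [0.5745, -0.0104, 0.0542]
orientation: [[0.981, 0.001, -0.196], [0.196, 0.0, 0.981], [0.001, -1.0, 0.0]]
contact_force: [-0.1, -0.4, 1.1]
gripper_width: 0.0563
```

Contact is made (force changed from -2 to +1 N), so I release and go to the blue bottle.

Request:
{"fn": "step_arm", "kwargs": {
  "series": [
    [[8.5,0,0,0,0],[8.5,0,0,0,0],[8.5,0,0,0,0],[8.5,0,0,0,0],[8.5,0,-1,0,0],[8.5,0,-3,0,0],[8.5,0,-4,0,0],[8.5,0,-4,0,0]]
  ]
}}

```text
time_s: 9.4
tool_pos: [0.5738, -0.0106, 0.1755]
orientation: [[0.981, -0.0, -0.196], [0.196, -0.0, 0.981], [-0.0, -1.0, -0.0]]
contact_force: [0.3, -0.3, 0.4]
gripper_width: 0.0848
```

Request:
{"fn": "step_arm", "kwargs": {
  "series": [
    [[8.5,0,-4,0,0],[8.5,0,0,0,0],[8.5,0,0,0,0]]
  ]
}}

```text
time_s: 9.7
tool_pos: [0.5748, -0.0105, 0.2154]
orientation: [[0.981, 0.003, -0.196], [0.196, 0.001, 0.981], [0.003, -1.0, 0.0]]
contact_force: [-0.4, 0.3, -1.0]
gripper_width: 0.0849
```

```bash
cat >> h.py <<'E'
def cap(P,x,y,lo,hi,r=.035):
    m=(np.hypot(P[...,0]-x,P[...,1]-y)<r)&(P[...,2]>lo)&(P[...,2]<hi);q=P[m]
    if len(q)<6: return None
    z=np.median(q[:,2]);q=q[abs(q[:,2]-z)<.004];c,rr=cv2.minEnclosingCircle(q[:,:2].astype(np.float32))
    return np.round([*c,z,rr],4),len(q)
def delta(x,y):
    s=read_state();O=np.array(s["orientation"]);p=np.array(s["tool_pos"]);print("pos",p.round(4))
    return np.round(O.T@np.array([x-p[0],y-p[1],0])*100,2)
E
python3 - <<'E'
from h import *
d=get_image("top");P=cloud(d,np.array(d["extrinsics"]));print(cap(P,.574,-.01,.11,.13))
im,P=wshot("w4");print(cap(P,.574,-.01,.11,.13))
print(delta(.526,-.395))
E
```

```text
(array([ 0.5714, -0.0133,  0.1195,  0.0155]), 79)
(array([ 0.5719, -0.0117,  0.1198,  0.0157]), 1551)
pos [ 0.5733 -0.0103  0.213 ]
[-12.18   0.   -36.8 ]
```

Request:
{"fn": "step_arm", "kwargs": {
  "series": [
    [[8.5,-1.3,0,-4,0],[8.5,-1.3,0,-4,0],[8.5,-1.3,0,-4,0],[8.5,-1.3,0,-4,0],[8.5,-1.3,0,-4,0],[8.5,-1.3,0,-4,0],[8.5,-1.3,0,-4,0],[8.5,-1.3,0,-4,0]]
  ]
}}

```text
time_s: 10.6
tool_pos: [0.5337, -0.3456, 0.2119]
orientation: [[0.981, -0.003, -0.196], [0.196, 0.002, 0.981], [-0.003, -1.0, 0.002]]
contact_force: [1.2, -0.2, 0.2]
gripper_width: 0.0849
```

Request:
{"fn": "step_arm", "kwargs": {
  "series": [
    [[8.5,-1.0,0,-3,0],[8.5,-0.4,0,-1.6,0],[8.5,0,0,0,0],[8.5,0,0,0,0]]
  ]
}}

```text
time_s: 11.0
tool_pos: [0.5307, -0.3904, 0.2127]
orientation: [[0.98, -0.001, -0.197], [0.197, 0.003, 0.98], [-0.0, -1.0, 0.003]]
contact_force: [-0.1, 0.9, 0.2]
gripper_width: 0.0853
```

```bash
python3 - <<'E'
from h import *
im,P=wshot("w5");c=cap(P,.526,-.395,.105,.13);print(c)
print(delta(.526+.002,-.395+.001),read_state()["contact_force"])
E
```

```text
(array([ 0.5267, -0.396 ,  0.1139,  0.0152]), 1420)
pos [ 0.5312 -0.3897  0.2129]
[-0.4  -0.   -0.36] [-0.44301643  0.3234195  -0.80037312]
```

Request:
{"fn": "step_arm", "kwargs": {
  "series": [
    [[8.5,-0.4,1.5,-0.4,0],[8.5,0,3.5,0,0],[8.5,0,3.5,0,0],[8.5,0,3.5,0,0],[8.5,0,2.5,0,0],[8.5,0,1.3,0,0],[8.5,0,0.7,0,0],[8.5,0,0,0,0]]
  ]
}}

```text
time_s: 11.85
tool_pos: [0.5271, -0.3966, 0.0483]
orientation: [[0.98, -0.001, -0.197], [0.197, 0.001, 0.98], [-0.0, -1.0, 0.001]]
contact_force: [-0.0, -0.4, 0.2]
gripper_width: 0.0852
```

Request:
{"fn": "step_arm", "kwargs": {
  "series": [
    [[4,0,0,0,0],[4,0,0,0,0],[4,0,0,0,0],[4,0,0,0,0],[4,0,0,0,0],[4,0,0,0,0],[4,0,0,0,0],[4,0,0,0,0]]
  ]
}}

```text
time_s: 12.65
tool_pos: [0.5283, -0.3977, 0.0506]
orientation: [[0.981, 0.003, -0.196], [0.196, -0.001, 0.981], [0.003, -1.0, -0.002]]
contact_force: [-0.1, 1.0, 6.9]
gripper_width: 0.0522
```

Request:
{"fn": "step_arm", "kwargs": {
  "series": [
    [[4,0,-0.5,0,0],[4,0,-1.5,0,0],[4,0,-2.5,0,0],[4,0,-2.5,0,0],[4,0,-2,0,0],[4,0,-1,0,0],[4,0,0,0,0],[4,0,0,0,0]]
  ]
}}

```text
time_s: 13.45
tool_pos: [0.5267, -0.3967, 0.1482]
orientation: [[0.981, -0.001, -0.196], [0.196, 0.001, 0.981], [-0.001, -1.0, 0.001]]
contact_force: [0.1, -0.7, -2.0]
gripper_width: 0.0523
```

```bash
python3 - <<'E'
from h import *
print(delta(.5505+.002,-.1185+.001))
E
```

```text
pos [ 0.5267 -0.3967  0.1482]
[8.010e+00 2.000e-02 2.687e+01]
```

Request:
{"fn": "step_arm", "kwargs": {
  "series": [
    [[4,0.4,0,1.2,0],[4,0.8,0,2.7,0],[4,0.9,0,3.0,0],[4,0.9,0,3.0,0],[4,0.9,0,3.0,0],[4,0.9,0,3.0,0],[4,0.9,0,3.0,0],[4,0.9,0,3.0,0]]
  ]
}}

```text
time_s: 14.25
tool_pos: [0.548, -0.1667, 0.1476]
orientation: [[0.98, -0.002, -0.197], [0.197, 0.001, 0.98], [-0.002, -1.0, 0.001]]
contact_force: [0.9, 0.5, -0.4]
gripper_width: 0.0522
```

Request:
{"fn": "step_arm", "kwargs": {
  "series": [
    [[4,0.7,0,2.5,0],[4,0.4,0,1.5,0],[4,0.3,0,1.0,0],[4,0,2,0,0],[4,0,2.5,0,0],[4,0,2.5,0,0],[4,0,1.5,0,0],[4,0,0.5,0,0]]
  ]
}}

```text
time_s: 15.05
tool_pos: [0.5511, -0.1175, 0.0568]
orientation: [[0.981, -0.004, -0.196], [0.196, 0.0, 0.981], [-0.004, -1.0, 0.001]]
contact_force: [-0.8, 0.0, -1.4]
gripper_width: 0.0521
```

Request:
{"fn": "step_arm", "kwargs": {
  "series": [
    [[4,0,0,0,0],[4,0,0,0,0]]
  ]
}}

```text
time_s: 15.25
tool_pos: [0.5536, -0.118, 0.0597]
orientation: [[0.981, 0.002, -0.196], [0.196, -0.0, 0.981], [0.002, -1.0, -0.001]]
contact_force: [0.6, 0.1, -1.6]
gripper_width: 0.0521
```

Request:
{"fn": "step_arm", "kwargs": {
  "series": [
    [[4,0,0.5,0,0],[4,0,0.3,0,0],[4,0,0.2,0,0],[4,0,0.1,0,0],[4,0,0.1,0,0],[4,0,0,0,0]]
  ]
}}

```text
time_s: 15.85
tool_pos: [0.5528, -0.1177, 0.0467]
orientation: [[0.981, 0.0, -0.196], [0.196, 0.0, 0.981], [0.0, -1.0, 0.0]]
contact_force: [0.1, 0.2, -0.5]
gripper_width: 0.0518
```

Request:
{"fn": "step_arm", "kwargs": {
  "series": [
    [[4,0,0.1,0,0],[4,0,0,0,0]]
  ]
}}

```text
time_s: 16.05
tool_pos: [0.5531, -0.1177, 0.0466]
orientation: [[0.981, 0.0, -0.196], [0.196, 0.001, 0.981], [0.001, -1.0, 0.0]]
contact_force: [-1.7, -0.6, 4.9]
gripper_width: 0.052
```

Request:
{"fn": "step_arm", "kwargs": {
  "series": [
    [[8.5,0,0,0,0],[8.5,0,0,0,0],[8.5,0,0,0,0],[8.5,0,0,0,0],[8.5,0,-1,0,0],[8.5,0,-3,0,0],[8.5,0,-4,0,0],[8.5,0,-4,0,0]]
  ]
}}

```text
time_s: 16.85
tool_pos: [0.5524, -0.1178, 0.1674]
orientation: [[0.981, -0.001, -0.196], [0.196, -0.0, 0.981], [-0.001, -1.0, 0.0]]
contact_force: [0.6, 0.8, 0.6]
gripper_width: 0.0851
```

Request:
{"fn": "step_arm", "kwargs": {
  "series": [
    [[8.5,0,-4,0,0],[8.5,0,0,0,0],[8.5,0,0,0,0]]
  ]
}}

```text
time_s: 17.15
tool_pos: [0.5534, -0.1178, 0.2073]
orientation: [[0.981, 0.003, -0.196], [0.196, 0.0, 0.981], [0.003, -1.0, -0.0]]
contact_force: [0.3, 0.6, -0.4]
gripper_width: 0.0851
```

```bash
python3 - <<'E'
from h import *
im,P=wshot("w6");print(cap(P,.55,-.12,.1,.13),cap(P,.572,-.012,.11,.13),cap(P,.569,-.331,.055,.085))
d=get_image("side");save("s2.png",cv2.resize(np.hstack([d["image"][130:330,210:400],cv2.resize(im,(267,200))]),None,fx=1.7,fy=1.7))
d=get_image("top");P=cloud(d,np.array(d["extrinsics"]));print(cap(P,.572,-.012,.11,.13),cap(P,.569,-.331,.055,.085))
print(delta(.569+.002,-.331))
E
```

```text
(array([ 0.5524, -0.1165,  0.1098,  0.0153]), 1438) (array([ 0.5716, -0.0126,  0.1197,  0.0156]), 1320) (array([ 0.5688, -0.3302,  0.0688,  0.0117]), 587)
(array([ 0.5749, -0.0048,  0.1207,  0.0109]), 13) (array([ 0.5699, -0.3317,  0.0684,  0.0111]), 32)
pos [ 0.5518 -0.1174  0.2045]
[-2.300e+00 -1.000e-02 -2.132e+01]
```

View pics/s2.png

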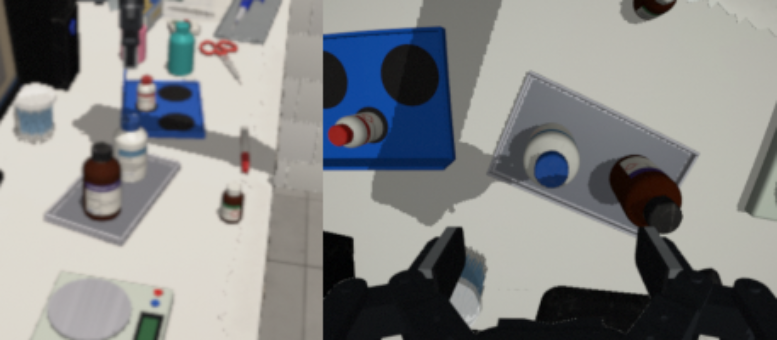

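Both tall bottles are upright on the tray: blue at (550,165) and black at (655,195) in the wrist view. The black pads are uncovered and red is still in its place. Next is red.

Request:
{"fn": "step_arm", "kwargs": {
  "series": [
    [[8.5,-0.4,0,-3.5,0],[8.5,-0.4,0,-4,0],[8.5,-0.4,0,-4,0],[8.5,-0.4,0,-4,0],[8.5,-0.4,0,-3.3,0],[8.5,-0.3,0,-2.5,0],[8.5,0,0,0,0],[8.5,0,0,0,0]]
  ]
}}

```text
time_s: 18.1
tool_pos: [0.5711, -0.3309, 0.2041]
orientation: [[0.981, -0.003, -0.195], [0.195, 0.002, 0.981], [-0.002, -1.0, 0.002]]
contact_force: [0.1, 0.6, -0.5]
gripper_width: 0.0847
```

```bash
python3 - <<'E'
from h import *
im,P=wshot("w7");print(cap(P,.569,-.331,.055,.085))
print(delta(.571,-.330))
E
```

```text
(array([ 0.5696, -0.3309,  0.07  ,  0.011 ]), 610)
pos [ 0.5717 -0.3297  0.2044]
[-0.07  0.   -0.01]
```

Request:
{"fn": "step_arm", "kwargs": {
  "series": [
    [[8.5,0,2,0,0],[8.5,0,3.5,0,0],[8.5,0,3.5,0,0],[8.5,0,3.5,0,0],[8.5,0,3,0,0],[8.5,0,1.7,0,0],[8.5,0,1.0,0,0],[8.5,0,0,0,0]]
  ]
}}

```text
time_s: 18.95
tool_pos: [0.5718, -0.33, 0.0229]
orientation: [[0.98, -0.001, -0.197], [0.197, 0.001, 0.98], [-0.001, -1.0, 0.001]]
contact_force: [0.2, 0.2, 0.6]
gripper_width: 0.0849
```

Request:
{"fn": "step_arm", "kwargs": {
  "series": [
    [[2.5,0,0,0,0],[2.5,0,0,0,0],[2.5,0,0,0,0],[2.5,0,0,0,0],[2.5,0,0,0,0],[2.5,0,0,0,0],[2.5,0,0,0,0],[2.5,0,0,0,0]]
  ]
}}

```text
time_s: 19.75
tool_pos: [0.5728, -0.3315, 0.0251]
orientation: [[0.981, 0.002, -0.196], [0.196, -0.0, 0.981], [0.002, -1.0, -0.001]]
contact_force: [-1.2, 0.6, 6.1]
gripper_width: 0.0319
```

Request:
{"fn": "step_arm", "kwargs": {
  "series": [
    [[2.5,0,0,0,0],[2.5,0,0,0,0]]
  ]
}}

```text
time_s: 19.95
tool_pos: [0.5727, -0.3315, 0.0251]
orientation: [[0.981, 0.002, -0.196], [0.196, -0.0, 0.981], [0.002, -1.0, -0.001]]
contact_force: [-0.3, 0.5, 5.3]
gripper_width: 0.0314
```

Request:
{"fn": "step_arm", "kwargs": {
  "series": [
    [[2.5,0,-0.5,0,0],[2.5,0,-2,0,0],[2.5,0,-4,0,0],[2.5,0,-4,0,0],[2.5,0,-4,0,0],[2.5,0,-3.5,0,0],[2.5,0,-2,0,0],[2.5,0,0,0,0]]
  ]
}}

```text
time_s: 20.75
tool_pos: [0.5734, -0.3325, 0.2276]
orientation: [[0.981, 0.006, -0.196], [0.196, -0.003, 0.981], [0.005, -1.0, -0.004]]
contact_force: [0.4, 0.4, -0.7]
gripper_width: 0.0314
```

Request:
{"fn": "step_arm", "kwargs": {
  "series": [
    [[2.5,0.2,0,1.5,0],[2.5,0.4,0,3,0],[2.5,0.5,0,4,0],[2.5,0.5,0,4,0],[2.5,0.5,0,4,0],[2.5,0.5,0,4,0],[2.5,0.5,0,4,0],[2.5,0.5,0,4,0]]
  ]
}}

```text
time_s: 21.55
tool_pos: [0.5492, -0.0413, 0.2216]
orientation: [[0.98, -0.004, -0.197], [0.197, 0.001, 0.98], [-0.004, -1.0, 0.001]]
contact_force: [0.3, 0.8, 0.3]
gripper_width: 0.0318
```

Request:
{"fn": "step_arm", "kwargs": {
  "series": [
    [[2.5,0.5,0,4,0],[2.5,0.5,0,4,0],[2.5,0.5,0,4,0],[2.5,0.5,0,4,0],[2.5,0.5,0,4,0],[2.5,0.4,0,3,0],[2.5,0.2,0,1.7,0],[2.5,0,0,0,0]]
  ]
}}

```text
time_s: 22.35
tool_pos: [0.5313, 0.2069, 0.2221]
orientation: [[0.979, -0.003, -0.202], [0.202, -0.0, 0.979], [-0.003, -1.0, 0.0]]
contact_force: [0.1, -0.0, -0.8]
gripper_width: 0.0319
```

```bash
python3 - <<'E'
from h import *
s=read_state();print(s["gripper_width"],s["tool_pos"]);print(delta(.532,.2145))
E
```

```text
0.03187697062224426 [0.53132808 0.20692316 0.2221139 ]
pos [0.5313 0.2069 0.2221]
[ 0.22 -0.    0.73]
```

Request:
{"fn": "step_arm", "kwargs": {
  "series": [
    [[2.5,0,2,0.6,0],[2.5,0,3.5,0,0],[2.5,0,3.5,0,0],[2.5,0,3,0,0],[2.5,0,2,0,0],[2.5,0,1.3,0,0],[2.5,0,0.5,0,0],[2.5,0,0,0,0]]
  ]
}}

```text
time_s: 23.15
tool_pos: [0.5323, 0.2086, 0.0657]
orientation: [[0.981, -0.0, -0.195], [0.195, -0.001, 0.981], [-0.001, -1.0, -0.001]]
contact_force: [-0.3, 0.1, 0.1]
gripper_width: 0.0316
```

Request:
{"fn": "step_arm", "kwargs": {
  "series": [
    [[2.5,0,0,0,0],[2.5,0,0,0,0]]
  ]
}}

```text
time_s: 23.35
tool_pos: [0.5332, 0.2099, 0.067]
orientation: [[0.981, 0.002, -0.196], [0.196, 0.001, 0.981], [0.002, -1.0, 0.001]]
contact_force: [1.0, -0.3, -1.2]
gripper_width: 0.0316
```

Request:
{"fn": "step_arm", "kwargs": {
  "series": [
    [[2.5,-0.1,0.5,0.5,0],[2.5,0,0.4,0,0],[2.5,0,0.3,0,0],[2.5,0,0.1,0,0],[2.5,0,0.1,0,0],[2.5,0,0,0,0]]
  ]
}}

```text
time_s: 23.95
tool_pos: [0.53, 0.2143, 0.0521]
orientation: [[0.981, -0.001, -0.196], [0.196, 0.0, 0.981], [-0.001, -1.0, 0.0]]
contact_force: [-2.0, -0.2, 2.8]
gripper_width: 0.0316
```

Request:
{"fn": "step_arm", "kwargs": {
  "series": [
    [[8.5,0,0,0,0],[8.5,0,0,0,0],[8.5,0,0,0,0],[8.5,0,0,0,0],[8.5,0,0,0,0],[8.5,0,-1.5,0,0],[8.5,0,-4,0,0],[8.5,0,-4,0,0]]
  ]
}}

```text
time_s: 24.75
tool_pos: [0.5298, 0.214, 0.1483]
orientation: [[0.981, -0.001, -0.196], [0.196, -0.001, 0.981], [-0.001, -1.0, -0.001]]
contact_force: [0.6, -0.1, -0.0]
gripper_width: 0.0848
```

Request:
{"fn": "step_arm", "kwargs": {
  "series": [
    [[8.5,0,-4,0,0],[8.5,0,-3,0,0],[8.5,0,0,0,0],[8.5,0,0,0,0]]
  ]
}}

```text
time_s: 25.15
tool_pos: [0.5306, 0.2144, 0.2182]
orientation: [[0.981, 0.002, -0.196], [0.196, 0.002, 0.981], [0.002, -1.0, 0.001]]
contact_force: [-0.3, -0.4, -0.1]
gripper_width: 0.0847
```

```bash
python3 - <<'E'
from h import *
im,P=wshot("w8");print(cap(P,.529,.215,.085,.12))
d=get_image("side");save("s3.png",cv2.resize(np.hstack([d["image"][190:360,190:370],cv2.resize(im,(227,170))]),None,fx=1.9,fy=1.9))
m=(P[...,2]>.031)&(P[...,2]<.045)&(P[...,0]>.44)&(P[...,0]<.6)&(P[...,1]<.3)&(P[...,1]>.12)
print(cv2.minEnclosingCircle(P[m][:,:2].astype(np.float32)))
print(cap(P,.552,-.1165,.1,.13),delta(.5524+.001,-.1165))
E
```

```text
(array([0.5273, 0.2144, 0.0977, 0.0112]), 657)
((0.5290969610214233, 0.21538616716861725), 0.05221998691558838)
pos [0.5294 0.214  0.216 ]
None [-4.130e+00  2.000e-02 -3.288e+01]
```

View pics/s3.png

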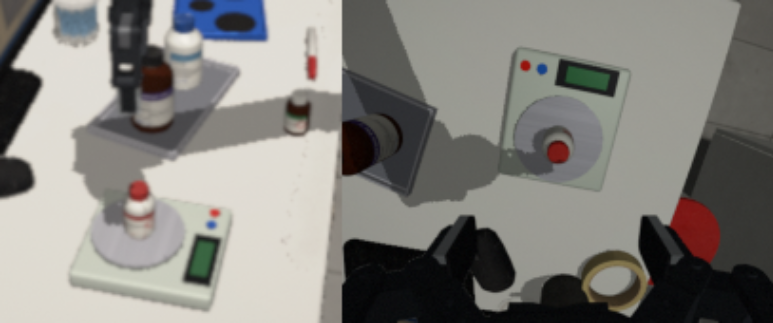

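Red stands upright on the pan, about 2 mm from its centre (right view, pan at (557,140)). Next I return the blue bottle.

Request:
{"fn": "step_arm", "kwargs": {
  "series": [
    [[8.5,-0.4,0,-3,0],[8.5,-0.5,0,-4,0],[8.5,-0.5,0,-4,0],[8.5,-0.5,0,-4,0],[8.5,-0.5,0,-4,0],[8.5,-0.5,0,-4,0],[8.5,-0.5,0,-4,0],[8.5,-0.5,0,-4,0]]
  ]
}}

```text
time_s: 26.05
tool_pos: [0.5517, -0.0987, 0.2153]
orientation: [[0.981, -0.003, -0.196], [0.196, 0.0, 0.981], [-0.003, -1.0, 0.001]]
contact_force: [0.3, 0.5, -0.3]
gripper_width: 0.0849
```

Request:
{"fn": "step_arm", "kwargs": {
  "series": [
    [[8.5,-0.3,0,-2.2,0],[8.5,0,0,0,0],[8.5,0,0,0,0],[8.5,0,0,0,0]]
  ]
}}

```text
time_s: 26.45
tool_pos: [0.5539, -0.1175, 0.2159]
orientation: [[0.98, -0.002, -0.198], [0.198, 0.001, 0.98], [-0.001, -1.0, 0.002]]
contact_force: [-0.4, -0.1, 0.5]
gripper_width: 0.085
```

```bash
python3 - <<'E'
from h import *
im,P=wshot("w9");print(cap(P,.552,-.1165,.1,.13),cap(P,.5716,-.0126,.11,.13),delta(.5524+.002,-.1165))
E
```

```text
pos [ 0.5541 -0.1174  0.2161]
(array([ 0.5523, -0.1165,  0.1099,  0.0152]), 1332) (array([ 0.5714, -0.0127,  0.1197,  0.0156]), 1288) [0.05 0.   0.08]
```

Request:
{"fn": "step_arm", "kwargs": {
  "series": [
    [[8.5,0,2,0.1,0],[8.5,0,3.5,0,0],[8.5,0,3.5,0,0],[8.5,0,3.5,0,0],[8.5,0,2.5,0,0],[8.5,0,1.4,0,0],[8.5,0,0.7,0,0],[8.5,0,0,0,0]]
  ]
}}

```text
time_s: 27.3
tool_pos: [0.554, -0.1179, 0.0456]
orientation: [[0.98, -0.0, -0.197], [0.197, 0.0, 0.98], [-0.0, -1.0, 0.0]]
contact_force: [-0.3, -1.1, 0.9]
gripper_width: 0.0849
```

Request:
{"fn": "step_arm", "kwargs": {
  "series": [
    [[4,0,0,0,0],[4,0,0,0,0],[4,0,0,0,0],[4,0,0,0,0],[4,0,0,0,0],[4,0,0,0,0],[4,0,0,0,0],[4,0,0,0,0]]
  ]
}}

```text
time_s: 28.1
tool_pos: [0.5551, -0.1184, 0.0475]
orientation: [[0.981, 0.003, -0.196], [0.196, 0.001, 0.981], [0.003, -1.0, -0.0]]
contact_force: [-1.1, 1.5, 5.1]
gripper_width: 0.0523
```

Request:
{"fn": "step_arm", "kwargs": {
  "series": [
    [[4,0,-0.5,0,0],[4,0,-1.5,0,0],[4,0,-2.5,0,0],[4,0,-2.5,0,0],[4,0,-2,0,0],[4,0,-1,0,0],[4,0,0,0,0],[4,0,0,0,0]]
  ]
}}

```text
time_s: 28.9
tool_pos: [0.5535, -0.1182, 0.1454]
orientation: [[0.981, -0.001, -0.196], [0.196, 0.0, 0.981], [-0.001, -1.0, 0.001]]
contact_force: [0.3, -0.2, -1.7]
gripper_width: 0.0519
```

```bash
python3 - <<'E'
from h import *
print(delta(.5265+.0015,-.3955-.001))
E
```

```text
pos [ 0.5535 -0.1182  0.1454]
[-7.960e+00 -1.000e-02 -2.679e+01]
```

Request:
{"fn": "step_arm", "kwargs": {
  "series": [
    [[4,-0.4,0,-1.2,0],[4,-0.8,0,-2.7,0],[4,-0.9,0,-3.0,0],[4,-0.9,0,-3.0,0],[4,-0.9,0,-3.0,0],[4,-0.9,0,-3.0,0],[4,-0.9,0,-3.0,0],[4,-0.9,0,-3.0,0]]
  ]
}}

```text
time_s: 29.7
tool_pos: [0.5306, -0.3482, 0.1444]
orientation: [[0.981, -0.002, -0.195], [0.195, 0.0, 0.981], [-0.002, -1.0, 0.001]]
contact_force: [0.0, -0.8, -0.5]
gripper_width: 0.0521
```

Request:
{"fn": "step_arm", "kwargs": {
  "series": [
    [[4,-0.7,0,-2.5,0],[4,-0.4,0,-1.5,0],[4,-0.2,0,-1.0,0],[4,0,0,0,0],[4,0,0,0,0]]
  ]
}}

```text
time_s: 30.2
tool_pos: [0.5296, -0.3964, 0.1453]
orientation: [[0.98, -0.0, -0.197], [0.197, 0.002, 0.98], [0.0, -1.0, 0.002]]
contact_force: [-0.7, 0.4, -1.1]
gripper_width: 0.052
```

```bash
python3 - <<'E'
from h import *
print(delta(.529,-.397))
E
```

```text
pos [ 0.5296 -0.3964  0.1453]
[-0.07 -0.   -0.05]
```

Request:
{"fn": "step_arm", "kwargs": {
  "series": [
    [[4,0,2,0,0],[4,0,2.5,0,0],[4,0,2,0,0],[4,0,1.3,0,0],[4,0,0.7,0,0],[4,0,0.4,0,0],[4,0,0.2,0,0],[4,0,0,0,0]]
  ]
}}

```text
time_s: 31.0
tool_pos: [0.5296, -0.398, 0.0553]
orientation: [[0.981, 0.001, -0.196], [0.196, -0.0, 0.981], [0.001, -1.0, -0.001]]
contact_force: [-0.3, 0.4, -0.7]
gripper_width: 0.0516
```

Request:
{"fn": "step_arm", "kwargs": {
  "series": [
    [[4,0,0.1,0,0],[4,0,0,0,0]]
  ]
}}

```text
time_s: 31.2
tool_pos: [0.5294, -0.3979, 0.0542]
orientation: [[0.981, 0.001, -0.196], [0.196, -0.0, 0.981], [0.001, -1.0, -0.0]]
contact_force: [0.3, -0.4, -0.9]
gripper_width: 0.0518
```

Request:
{"fn": "step_arm", "kwargs": {
  "series": [
    [[4,0,0.15,0,0],[4,0,0.1,0,0],[4,0,0.1,0,0],[4,0,0,0,0]]
  ]
}}

```text
time_s: 31.6
tool_pos: [0.5295, -0.3978, 0.0515]
orientation: [[0.981, 0.001, -0.196], [0.196, 0.001, 0.981], [0.001, -1.0, 0.0]]
contact_force: [-1.5, 2.2, 6.1]
gripper_width: 0.0519
```

Contact at the expected height, so I release, rise and go to black.

Request:
{"fn": "step_arm", "kwargs": {
  "series": [
    [[8.5,0,0,0,0],[8.5,0,0,0,0],[8.5,0,0,0,0],[8.5,0,0,0,0],[8.5,0,-1,0,0],[8.5,0,-3,0,0],[8.5,0,-4,0,0],[8.5,0,-4,0,0]]
  ]
}}

```text
time_s: 32.4
tool_pos: [0.5288, -0.3977, 0.1719]
orientation: [[0.981, -0.001, -0.196], [0.196, 0.0, 0.981], [-0.001, -1.0, 0.0]]
contact_force: [0.3, -0.3, 0.1]
gripper_width: 0.0848
```

Request:
{"fn": "step_arm", "kwargs": {
  "series": [
    [[8.5,0,-4,0,0],[8.5,0,0,0,0],[8.5,0,0,0,0]]
  ]
}}

```text
time_s: 32.7
tool_pos: [0.5296, -0.3983, 0.2121]
orientation: [[0.981, 0.003, -0.196], [0.196, -0.001, 0.981], [0.002, -1.0, -0.002]]
contact_force: [0.2, 0.7, -1.4]
gripper_width: 0.0851
```

```bash
python3 - <<'E'
from h import *
im,P=wshot("w10");print(cap(P,.526,-.395,.1,.13),delta(.5715+.002,-.0127))
E
```

```text
pos [ 0.529  -0.3974  0.2103]
(array([ 0.5273, -0.3971,  0.1138,  0.0152]), 1424) [1.191e+01 2.000e-02 3.685e+01]
```

Blue is back within about 2 mm, top at 0.1138 as at the start.

Request:
{"fn": "step_arm", "kwargs": {
  "series": [
    [[8.5,0.9,0,2.8,0],[8.5,1.3,0,4,0],[8.5,1.3,0,4,0],[8.5,1.3,0,4,0],[8.5,1.3,0,4,0],[8.5,1.3,0,4,0],[8.5,1.3,0,4,0],[8.5,1.3,0,4,0]]
  ]
}}

```text
time_s: 33.55
tool_pos: [0.5656, -0.0741, 0.2086]
orientation: [[0.981, -0.003, -0.196], [0.196, 0.0, 0.981], [-0.003, -1.0, 0.001]]
contact_force: [1.0, 1.1, -0.6]
gripper_width: 0.0848
```

Request:
{"fn": "step_arm", "kwargs": {
  "series": [
    [[8.5,1.2,0,3.7,0],[8.5,0.7,0,2.3,0],[8.5,0,0,0,0],[8.5,0,0,0,0],[8.5,0,0,0,0]]
  ]
}}

```text
time_s: 34.05
tool_pos: [0.5731, -0.0156, 0.2096]
orientation: [[0.981, -0.001, -0.193], [0.193, -0.001, 0.981], [-0.002, -1.0, -0.001]]
contact_force: [-0.0, -0.2, 0.4]
gripper_width: 0.0849
```

```bash
python3 - <<'E'
from h import *
im,P=wshot("w11");print(cap(P,.5715,-.0127,.11,.13),delta(.5715+.002,-.0127))
E
```

```text
pos [ 0.5732 -0.0158  0.2098]
(array([ 0.5719, -0.0118,  0.1198,  0.0158]), 1600) [ 0.09 -0.    0.29]
```

Request:
{"fn": "step_arm", "kwargs": {
  "series": [
    [[8.5,0.1,2,0.3,0],[8.5,0,3.5,0,0],[8.5,0,3.5,0,0],[8.5,0,3,0,0],[8.5,0,2,0,0],[8.5,0,1.1,0,0],[8.5,0,0.6,0,0],[8.5,0,0,0,0]]
  ]
}}

```text
time_s: 34.9
tool_pos: [0.5742, -0.0111, 0.0532]
orientation: [[0.981, -0.0, -0.195], [0.195, -0.0, 0.981], [-0.0, -1.0, -0.0]]
contact_force: [0.0, 0.1, 0.5]
gripper_width: 0.0851
```

Request:
{"fn": "step_arm", "kwargs": {
  "series": [
    [[4,0,0,0,0],[4,0,0,0,0],[4,0,0,0,0],[4,0,0,0,0],[4,0,0,0,0],[4,0,0,0,0],[4,0,0,0,0],[4,0,0,0,0]]
  ]
}}

```text
time_s: 35.7
tool_pos: [0.5753, -0.0108, 0.055]
orientation: [[0.981, 0.003, -0.196], [0.196, 0.0, 0.981], [0.003, -1.0, -0.0]]
contact_force: [0.1, -1.7, 5.7]
gripper_width: 0.0561
```

Request:
{"fn": "step_arm", "kwargs": {
  "series": [
    [[4,0,-0.5,0,0],[4,0,-1.5,0,0],[4,0,-2.5,0,0],[4,0,-2.5,0,0],[4,0,-2,0,0],[4,0,-1,0,0],[4,0,0,0,0],[4,0,0,0,0]]
  ]
}}

```text
time_s: 36.5
tool_pos: [0.5735, -0.0102, 0.1528]
orientation: [[0.981, -0.001, -0.196], [0.196, 0.0, 0.981], [-0.001, -1.0, 0.0]]
contact_force: [-0.2, 0.5, -2.9]
gripper_width: 0.0562
```

```bash
python3 - <<'E'
from h import *
print(delta(.5045+.003,-.2856+.001))
E
```

```text
pos [ 0.5735 -0.0102  0.1528]
[-11.86   0.   -25.61]
```

Request:
{"fn": "step_arm", "kwargs": {
  "series": [
    [[4,-0.6,0,-1.2,0],[4,-1.2,0,-2.5,0],[4,-1.3,0,-2.8,0],[4,-1.3,0,-2.8,0],[4,-1.3,0,-2.8,0],[4,-1.3,0,-2.8,0],[4,-1.3,0,-2.8,0],[4,-1.3,0,-2.8,0]]
  ]
}}

```text
time_s: 37.3
tool_pos: [0.5182, -0.2322, 0.1521]
orientation: [[0.981, -0.002, -0.195], [0.195, 0.0, 0.981], [-0.002, -1.0, 0.001]]
contact_force: [0.8, -1.0, -1.7]
gripper_width: 0.0557
```

Request:
{"fn": "step_arm", "kwargs": {
  "series": [
    [[4,-1.1,0,-2.5,0],[4,-0.8,0,-1.7,0],[4,-0.4,0,-0.9,0],[4,0,0,0,0],[4,0,0,0,0],[4,0,0,0,0]]
  ]
}}

```text
time_s: 37.9
tool_pos: [0.5082, -0.2831, 0.1529]
orientation: [[0.98, -0.0, -0.198], [0.198, 0.001, 0.98], [-0.0, -1.0, 0.001]]
contact_force: [0.3, -0.1, -2.8]
gripper_width: 0.0558
```

```bash
python3 - <<'E'
from h import *
print(delta(.5045+.003,-.2856+.001))
E
```

```text
pos [ 0.5082 -0.2831  0.1529]
[-0.09 -0.   -0.14]
```

Request:
{"fn": "step_arm", "kwargs": {
  "series": [
    [[4,-0.1,2,-0.1,0],[4,0,2.5,0,0],[4,0,2,0,0],[4,0,1.3,0,0],[4,0,0.7,0,0],[4,0,0.4,0,0],[4,0,0.2,0,0],[4,0,0,0,0]]
  ]
}}

```text
time_s: 38.7
tool_pos: [0.5073, -0.2861, 0.0628]
orientation: [[0.981, 0.001, -0.196], [0.196, -0.0, 0.981], [0.001, -1.0, -0.0]]
contact_force: [-0.8, -0.2, -2.3]
gripper_width: 0.0563
```

Request:
{"fn": "step_arm", "kwargs": {
  "series": [
    [[4,0,0.1,0,0],[4,0,0.1,0,0],[4,0,0,0,0]]
  ]
}}

```text
time_s: 39.0
tool_pos: [0.5069, -0.286, 0.0604]
orientation: [[0.981, 0.0, -0.196], [0.196, 0.0, 0.981], [0.0, -1.0, 0.0]]
contact_force: [1.2, -0.2, -2.7]
gripper_width: 0.0561
```

Request:
{"fn": "step_arm", "kwargs": {
  "series": [
    [[4,0,0.1,0,0],[4,0,0.1,0,0],[4,0,0.1,0,0],[4,0,0,0,0]]
  ]
}}

```text
time_s: 39.4
tool_pos: [0.5072, -0.2862, 0.0589]
orientation: [[0.981, 0.001, -0.196], [0.196, 0.001, 0.981], [0.001, -1.0, 0.001]]
contact_force: [-2.5, 1.4, 9.3]
gripper_width: 0.0561
```

Request:
{"fn": "step_arm", "kwargs": {
  "series": [
    [[8.5,0,0,0,0],[8.5,0,0,0,0],[8.5,0,0,0,0],[8.5,0,0,0,0],[8.5,0,-1,0,0],[8.5,0,-3,0,0],[8.5,0,-4,0,0],[8.5,0,-4,0,0]]
  ]
}}

```text
time_s: 40.2
tool_pos: [0.5065, -0.286, 0.1789]
orientation: [[0.981, -0.001, -0.196], [0.196, 0.0, 0.981], [-0.001, -1.0, 0.0]]
contact_force: [0.5, 0.9, 0.6]
gripper_width: 0.0848
```

Request:
{"fn": "step_arm", "kwargs": {
  "series": [
    [[8.5,0,-4,0,0],[8.5,0,-1,0,0],[8.5,0,0,3,0],[8.5,0,0,4,0],[8.5,0,0,4,0],[8.5,0,0,3,0],[8.5,0,0,0,0],[8.5,0,0,0,0]]
  ]
}}

```text
time_s: 41.0
tool_pos: [0.4793, -0.1484, 0.2273]
orientation: [[0.98, 0.0, -0.197], [0.197, -0.0, 0.98], [0.0, -1.0, -0.0]]
contact_force: [0.0, -0.8, 0.8]
gripper_width: 0.0851
```

```bash
python3 - <<'E'
from h import *
im,P=wshot("w12");print(cap(P,.5045,-.2856,.117,.14),cap(P,.526,-.395,.105,.13),cap(P,.529,.215,.085,.12))
d=get_image("top");P=cloud(d,np.array(d["extrinsics"]));print(cap(P,.5045,-.2856,.117,.14),cap(P,.526,-.395,.105,.13),cap(P,.529,.215,.085,.12),cap(P,.38,-.051,.05,.07),cap(P,.73,-.204,.07,.09,.05))
P0=np.load("top.npz")["P"];print(cap(P0,.38,-.051,.05,.07),cap(P0,.73,-.204,.07,.09,.05))
e=get_image("side")["image"]
save("end.png",np.hstack([cv2.resize(e[120:360,180:420],(400,400)),cv2.resize(d["image"][150:290,130:430],(400,187)).repeat(1,0) if 0 else cv2.copyMakeBorder(cv2.resize(d["image"][150:290,130:430],(400,187)),0,213,0,0,cv2.BORDER_CONSTANT)]))
s=read_state();print(s["time_s"],s["tool_pos"],s["contact_force"])
E
```

```text
(array([ 0.5035, -0.287 ,  0.1237,  0.0159]), 1351) None None
(array([ 0.5038, -0.2882,  0.1241,  0.0155]), 78) (array([ 0.5274, -0.3962,  0.1132,  0.0151]), 68) (array([0.5275, 0.215 , 0.0969, 0.0113]), 36) None (array([ 0.7406, -0.2008,  0.0825,  0.0387]), 376)
(array([ 0.3801, -0.0465,  0.0599,  0.011 ]), 34) (array([ 0.74  , -0.2012,  0.0825,  0.0389]), 366)
41.15 [ 0.47932987 -0.1502324   0.227332  ] [-1.39771085  0.17108503 -0.31906454]
```

View pics/end.png

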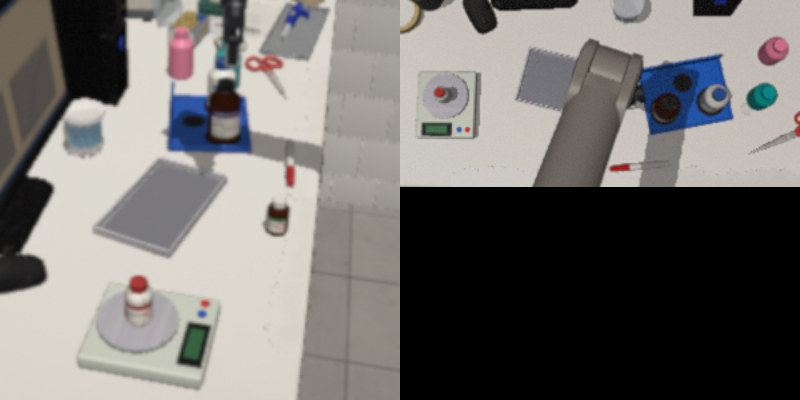

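Everything is in place: red on the pan (left view, (138,300)), and both tall bottles upright in the caddy. The spare bottle stands untouched at (278,215) in the side view; the arm hides it from the top camera.

```bash
python3 -c "
from rig import *
print(sign_off())"
```

```text
the job is handed in; nothing more can be done
None
```

The job is done and handed in at about 41 s. I moved both tall bottles to the tray, stood the red-capped bottle on the balance pan, then put blue and black back on their own pads.

| Item | Last check |
|---|---|
| Red-capped bottle | about 2 mm from the pan centre, standing at pan height |
| Black-cap bottle | 1.5 mm from its start by the wrist camera, about 3 mm by the top camera |
| Blue-cap bottle | about 1–2 mm from its start |
| Tall bottles' cap heights | within about 1 mm of the start |
| Swab tub | less than 1 mm of apparent shift |
| Gripper | open and clear of everything |

One check failed: the arm hid the spare bottle from the top camera at the end. I only confirmed by eye in the side view that it is standing and looks unmoved, so its shift was not measured.

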